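# Seat the keyed lens cell and close its keeper

### The arm

A 6-joint arm with a two-finger parallel gripper is mounted at the origin on a cart in front of the work surface, level with it; the furniture and walls round the work are solid. World frame = base frame: x ahead of the robot, y to its left, z up, the work surface at z = 0. Lengths are in m, angles in rad, forces in N, time in s.
With the tool pointing down it reaches from about 0.3 to 0.775 m from the base axis. Payload 14.6 kg.
Tool frame: the origin (TCP) lies midway between the tips of the shut fingers; the grasp point (between the pads) lies 19 mm behind it; z points along the fingers, y is the line along which they close (so a half turn about z gives the same grasp; the last joint's range is limited). The gripper opens to 94 mm and grips with 3 to 60 N. Pads are 16 mm wide; open, the fingers measure 119 mm over their backs; the gripper's body (75 mm by 177 mm) begins 78 mm behind the grasp point.
Start: joints at [-1.208, 0.3, 1.521, -0, 1.321, -0.067], TCP at [0.229, -0.5, 0.205] pointing down, gripper open.
Joint ranges: [-3.03, 3.03], [-0.79, 2.21], [0.23, 2.52], [-1.04, 4.18], [0, 3.07], [-2.55, 2.55]. Speed limits (rad/s): [2.22, 2.22, 2.57, 3.14, 3.14, 3.14].

### API

Orientations are given as [roll, pitch, yaw] about the fixed x, y, z axes, in that order (R = Rz(yaw) Ry(pitch) Rx(roll)).
In Python, from station import ctrl gives the robot as it stands. The module is installed in compiled form; this text tells all that it offers.
- The arm moves only by the tool servo_tool, never from a script. Its argument "plan" is a list of rows, each a list of 7 numbers: the opening in per cent of the stroke, from 0 (shut) to 100 (fully open), then the shift along the tool's x, y, z in m, then the turn, a rotation vector about the tool's x, y, z in rad. A call has exactly 8 rows; each row shifts and turns the commanded pose from where the row before left it, along the tool's axes as they then stand; what a row does not reach is not made up. A row lasts 1/8 s, in which the tool goes at most 62.5 mm and 10.7 degrees, less where a joint would pass 70% of its speed; a pose out of reach is approached as far as the arm can. A call with a gripper value outside its range is refused whole. The fingers move at their own pace and stop on an object; "force" is the grip in N (left out, the last holds). Time passes only in rows, so rows that do not move let the fingers close, or fill a call up. It gives the time, the measured TCP pose, the force, the opening and the grip force at its end, in the units of the state.
- ctrl.get_obs(): the state, without advancing time (a new reading comes with each control period).
- ctrl.camera(name): name is "side" or "top" or "wrist"; returns a dict with "pixels" (420x560x3 uint8, red, green, blue), "z_map" (420x560 float32, m along the optical axis (not along the pixel's ray), 0 where there is no reading), "mtx" (3x3 intrinsics, pixels), "dist" ([k1, k2, p1, p2, k3] as OpenCV has them; the pictures are not rectified), "pose" (4x4, takes a point from camera to world coordinates). Camera axes: x right, y up, looking along -z (the intrinsics and any distortion apply to the point x, -y, -z); pixel columns grow to the right and rows downward; lengths in m; the calibration is good to about 2 mm. A picture is of the moment at which its call begins.
- ctrl.hand_in(): hands the job in; it is judged then, once.
The state is a dict: "time_s": time; "qpos": joint angles; "joint_vel": joint speeds; "tau": joint torques, N m; "ee_pos": TCP position; "eef_rot": TCP orientation; "force": force on the tool from outside, world axes, zero at the start; "moment": the same for the moment, N m; "grip_width": finger opening in m; "grip_force": force on a finger pad.
Only numpy, scipy, OpenCV 4.12 (cv2) and the standard library are available. Lean on these libraries where they do the work, as an engineer would, in place of code of your own. Each camera call takes 0.05 s, during which the arm holds its last target. There are 200 camera calls.

### The job

Set the lens cell upright in the round lens seat and turn it there until its four lugs find the slots and it drops fully home, flange flush on the seat. Then swing the keeper arm over the flange as far as its stop. Leave the other things on the bench standing where they are.

Things in the scene. Friction and masses are not known exactly. Their poses are not given: they have to be found in the camera images.
- lens_cell: Loose lens cell, upright on the bench, 0.28 to 0.46 kg. Origin: centre of underside, z up its axis. Nose 48 mm diameter, z 0 to 10 mm, rim bevelled 4 mm high to 41 mm; four lugs along its +x, -x, +y, -y, z 10 to 22 mm, each 10 mm wide, reaching 38 mm from the axis; flange 88 mm diameter, z 22 to 28 mm; round black barrel 46 mm diameter, z 28 to 78 mm, small lens in its top.
- cell_grip (a point): Point on the axis of the lens cell 56 mm above its underside, the height at which to grip the barrel.
- lens_seat: Fixed lens seat: round aluminium housing 104 mm in diameter, 40 mm high, on a dark base plate 8 mm thick, 112 mm wide along its x, from y -59 to +127 mm. Origin on the bench under the centre of the housing, z up, +y towards the keeper's pivot post. A slotted steel ring lies in the housing (see seat_mouth).
- seat_mouth (a point): Centre of the ring's top, 40 mm above the bench, level with the rim. The ring is fixed, 14 mm thick, hollow below: hole 52 mm in diameter with four slots at 90 degrees, 15 mm wide, open to 46 mm from the centre. Its angle differs each time and no pose tells it: a turn of up to 90 degrees may be needed; lugs enter within about 4 degrees either way of true.
- seat_home (a point): Point on the seat's axis 18 mm above the bench, where the centre of the lens cell's underside is when the cell is home, flange resting on the ring. While its lugs still ride on top of the ring the cell's underside is 30 mm above the bench: it drops 12 mm.
- keeper (a joint): Keeper arm's angle in rad about its upright pivot, anticlockwise positive from above. 0: closed, at its stop, front end 30 mm from the seat centre. 1 to 1.5: open, as it starts. Stays where left; about 1.5 N at the knob moves it. Steel arm 18 mm wide, 49 to 59 mm above the bench: clears the flange by 3 mm when the cell is home, else runs into it.
- keeper_pivot (a point): Axis of the pivot post, 95 mm from the seat centre on the seat's +y side, 49 mm above the bench.
- keeper_knob (a point): Point to grip on the upright black knob, 83 mm above the bench. The knob is a cylinder 14 mm in diameter, 59 to 95 mm above the bench, at the arm's outer end, 55 mm from the pivot axis and across the pivot from the front end; it moves on an arc about the pivot. When closed it is 150 mm from the seat centre.
- oil_dropper: Bystander: small brown dropper bottle with a black top, 33 mm diameter, 102 mm high, origin at its underside.
- flange: Bystander: turned steel flange, 64 mm diameter, 26 mm high, smaller than the lens cell and without lugs, origin at its underside.
- v_block: Bystander: steel V-block 35 x 60 x 30 mm, origin at its underside.
- setting_cylinder: Bystander: steel cylinder with black cap, 42 mm diameter, 123 mm high, far left, origin at its underside.
Mind the look-alikes: they are no part of the job. What is shaped like the lens_cell but turquoise is not meant.

How it is judged:
By the outcome, as a careful person would: the job done as asked, in the order asked, and still so for the second after the job is handed in, with the robot touching nothing.
It also fails if it takes over 64 s, if anything falls off the work surface, if the arm or the gripper's body presses on something with over 40 N, if the wrist force passes 120 N, or if a joint passes its speed limit or range.

## Working session

There is one attempt and no reset: what is moved stays moved. The work goes in short steps, Python scripts to look and compute and a tool call to move; the robot and the scene stay as the last step left them, time stands still between calls to the robot, and variables do not carry over. Pictures are saved under pics/ and viewed, at most 10 in all, crops included, and the job is handed in when it is done.

Besides the shell and the picture viewer there is one more tool, called after ">>>" as name(argument=value, ...) on one line, values as JSON. servo_tool: Moves the arm, as the interface text tells. Its arguments: {"type":"object","properties":{"plan":{"type":"array","items":{"type":"array","items":{"type":"number"}}},"force":{"type":"number"}},"required":["plan"]}

```bash
mkdir -p pics; cat > h.py <<'E'
import numpy as np, cv2
from station import ctrl
def cam(n):
    c=ctrl.camera(n); return c
def save(c,name): cv2.imwrite('pics/'+name,c['pixels'][:,:,::-1])
def ray(c,uv):
    p=cv2.undistortPoints(np.array([[uv]],float),np.array(c['mtx']),np.array(c['dist']))[0,0]
    P=np.array(c['pose']); d=P[:3,:3]@np.array([p[0],-p[1],-1.]); return P[:3,3],d
def onz(c,uv,z):
    o,d=ray(c,uv); return o+d*(z-o[2])/d[2]
def dep(c,uv):
    o,d=ray(c,uv); return o+d*c['z_map'][int(round(uv[1])),int(round(uv[0]))]
def cloud(c):
    h,w=c['z_map'].shape
    g=np.stack(np.meshgrid(np.arange(w),np.arange(h)),-1).reshape(-1,1,2).astype(float)
    p=cv2.undistortPoints(g,np.array(c['mtx']),np.array(c['dist']))[:,0]
    P=np.array(c['pose']); d=np.c_[p[:,0],-p[:,1],-np.ones(len(p))]*c['z_map'].reshape(-1,1)
    return (d@P[:3,:3].T+P[:3,3]).reshape(h,w,3)
E
python3 - <<'E'
from h import *
a=cam('top');b=cam('side');save(a,'top1.png');save(b,'side1.png')
print(np.round(a['pose'],3),np.round(b['pose'],3));print(ctrl.get_obs())
E
```

```text
[[-0.026  0.994 -0.103  0.373]
 [-1.    -0.026 -0.003  0.122]
 [-0.006  0.103  0.995  1.767]
 [ 0.     0.     0.     1.   ]] [[-0.831  0.232 -0.505 -0.112]
 [-0.555 -0.376  0.742  1.108]
 [-0.018  0.897  0.441  0.667]
 [ 0.     0.     0.     1.   ]]
{'time_s': 0.1, 'qpos': array([-1.20764361e+00,  3.00417707e-01,  1.52153658e+00, -3.70819685e-05,
        1.32069474e+00, -6.65411518e-02]), 'joint_vel': array([-0.00120448, -0.0003734 , -0.00019247,  0.00062471,  0.00012469,
        0.00054943]), 'tau': array([ 2.40347952e-03, -5.32644224e+01, -3.53284907e+01,  7.09974999e-02,
        2.34695437e-02, -4.21096638e-05]), 'ee_pos': array([ 0.22905734, -0.49976564,  0.20493444]), 'eef_rot': array([-3.14053622e+00, -3.44017143e-05,  4.29703045e-01]), 'force': array([-0.41263846, -0.3720423 , -0.887713  ]), 'moment': array([ 0.02207706,  0.01143043, -0.04324477]), 'grip_force': 0.0, 'grip_width': 0.09391147354177502}
```

View pics/top1.png

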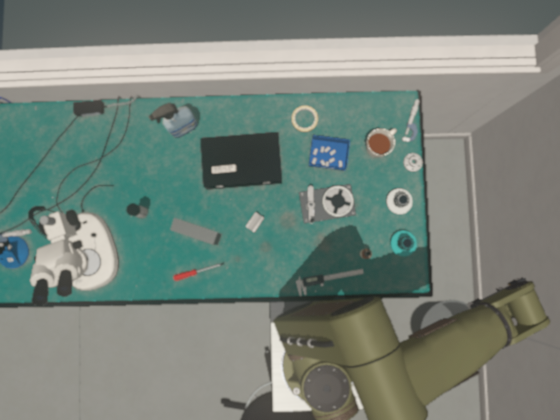

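View pics/side1.png

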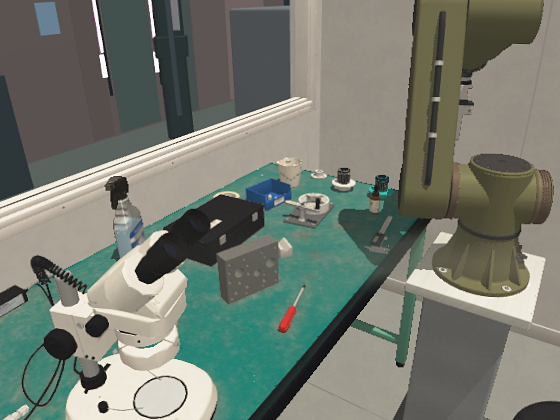

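Top: seat at about (339,202) with the keeper at (310,203). There are three candidates for the cell. The white-flanged one with a black barrel is at (400,201). The turquoise one at (404,243) is excluded by colour. The small flange at (413,162) has no barrel. (400,201) fits, so I'll confirm it in an enlarged crop and measure.

```bash
python3 - <<'E'
from h import *
c=cam('top'); im=c['pixels'][:,:,::-1]
cv2.imwrite('pics/crop1.png',cv2.resize(im[145:270,285:435],None,fx=5,fy=4.8,interpolation=cv2.INTER_CUBIC)[:600,:800])
X=cloud(c)
def reg(n,u0,u1,v0,v1,z0,z1):
    R=X[v0:v1,u0:u1].reshape(-1,3); m=(R[:,2]>z0)&(R[:,2]<z1)
    R=R[m]; 
    if len(R)<5: print(n,len(R));return
    (cx,cy),r=cv2.minEnclosingCircle(R[:,:2].astype(np.float32)); print(n,len(R),np.round(R.mean(0),4),'mec',round(cx,4),round(cy,4),round(r,4))
reg('barrel',383,418,185,217,.066,.095)
reg('cellflange',383,418,183,219,.02,.04)
reg('seatrim',318,362,180,225,.033,.046)
reg('knob',295,335,180,225,.075,.11)
reg('keeper',295,335,180,225,.046,.068)
E
```

```text
barrel 156 [ 0.5527 -0.2959  0.079 ] mec 0.5533 -0.2972 0.0237
cellflange 318 [ 0.5513 -0.2931  0.0286] mec 0.5535 -0.2982 0.0448
seatrim 404 [ 0.5585 -0.0826  0.0402] mec 0.559 -0.0815 0.0519
knob 16 [0.4909 0.0132 0.0933] mec 0.4909 0.0132 0.0067
keeper 192 [0.5519 0.0069 0.059 ] mec 0.5463 -0.02 0.073
```

View pics/crop1.png

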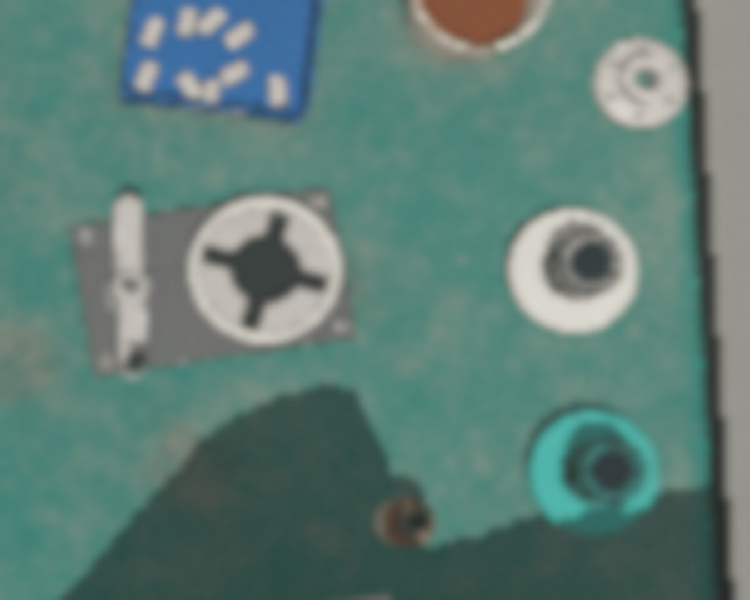

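Crop: the white cell is at crop (574,270), with a black stepped barrel. The turquoise one at (595,467) and the small steel flange at (640,82) are excluded. The seat is at (265,270) with its slots visible, and the keeper is open with its knob at (135,360). Sizes agree: rim radius 52 mm, flange 45 mm, heights 40, 28 and 79 mm. I'll set out now.

>>> servo_tool(plan=[[100, 0.045, -0.006, 0, 0, 0, 0], [100, 0.045, -0.006, 0, 0, 0, 0], [100, 0.045, -0.006, 0, 0, 0, 0], [100, 0.045, -0.006, 0, 0, 0, 0], [100, 0.045, -0.006, 0, 0, 0, 0], [100, 0.045, -0.006, 0, 0, 0, 0], [100, 0.045, -0.006, 0, 0, 0, 0], [100, 0.045, -0.006, 0, 0, 0, 0]], force=30)

```text
time_s: 1.15
ee_pos: [0.5375, -0.3053, 0.2052]
eef_rot: [-3.141, 0.0, 0.43]
force: [0.8, -1.3, 0.1]
grip_width: 0.0941
grip_force: 0.0
```

```bash
python3 - <<'E'
from h import *
c=cam('top'); g=cv2.cvtColor(c['pixels'],cv2.COLOR_RGB2GRAY)
s=np.array([.559,-.0815])
# sample ring on z=.04 : brightness by angle mod 90
v,u=np.mgrid[180:226,315:364]
P=np.array([onz(c,(a,b),.04) for a,b in zip(u.ravel(),v.ravel())])[:,:2]
gg=g[v.ravel(),u.ravel()]; d=P-s; r=np.hypot(*d.T); m=(r>.030)&(r<.042)&(gg<110)
a=np.arctan2(d[m,1],d[m,0]); print(m.sum(),'slot angle mod90',np.degrees(np.angle(np.exp(4j*a).mean()))/4,abs(np.exp(4j*a).mean()))
print(np.sort(np.degrees(a)).round())
c=cam('wrist'); save(c,'w1.png'); X=cloud(c); print(np.round(c['pose'],3))
R=X.reshape(-1,3); R=R[np.hypot(R[:,0]-.5535,R[:,1]+.297)<.07]
for z0,z1 in((.074,.084),(.025,.031)):
    q=R[(R[:,2]>z0)&(R[:,2]<z1)]
    if len(q): print(z0,len(q),cv2.minEnclosingCircle(q[:,:2].astype(np.float32)))
o=ctrl.get_obs();print(o['ee_pos'],o['eef_rot'])
E
```

```text
36 slot angle mod90 -17.13852258424395 0.9572770764669409
[-113. -111. -109. -108. -107. -105. -104. -103. -100.  -25.  -22.  -21.
  -19.  -17.  -16.  -13.  -12.   65.   67.   69.   71.   71.   73.   74.
   75.   79.   79.  158.  160.  161.  162.  163.  165.  166.  169.  170.]
[[ 0.419  0.872  0.254  0.615]
 [-0.908  0.403  0.116 -0.268]
 [-0.002 -0.279  0.96   0.385]
 [ 0.     0.     0.     1.   ]]
0.074 1655 ((0.5545560717582703, -0.29781821370124817), 0.023037724196910858)
0.025 2749 ((0.55455082654953, -0.29804283380508423), 0.04389786720275879)
[ 0.53893174 -0.3037296   0.20467385] [-3.14066648e+00 -6.00174618e-05  4.33346916e-01]
```

View pics/w1.png

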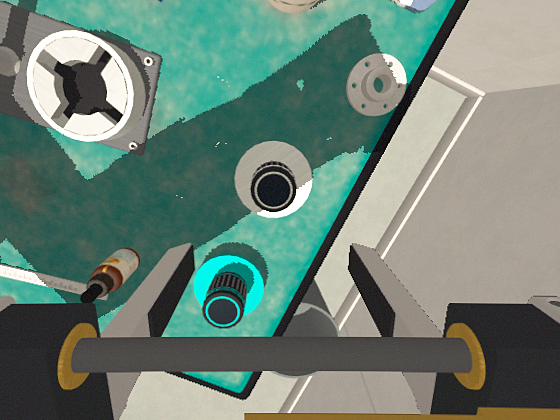

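The wrist view shows the white cell at (273,180), the turquoise one at (225,300) and the seat at (80,85). The cell axis is at (0.5545, -0.298), so I'll centre over it, descend and grip.

>>> servo_tool(plan=[[100, 0.0166, 0.0013, 0, 0, 0, 0], [100, 0, 0, 0.04, 0, 0, 0], [100, 0, 0, 0.04, 0, 0, 0], [100, 0, 0, 0.04, 0, 0, 0], [100, 0, 0, 0.03, 0, 0, 0], [100, 0, 0, 0.0175, 0, 0, 0], [100, 0, 0, 0, 0, 0, 0], [20, 0, 0, 0, 0, 0, 0]], force=30)

```text
time_s: 2.25
ee_pos: [0.5526, -0.3011, 0.0393]
eef_rot: [3.14, -0.001, 0.43]
force: [-0.5, -0.5, 1.0]
grip_width: 0.0871
grip_force: 0.0
```

>>> servo_tool(plan=[[20, 0, 0, 0, 0, 0, 0], [20, 0, 0, 0, 0, 0, 0], [20, 0, 0, 0, 0, 0, 0], [20, 0, 0, 0, 0, 0, 0], [20, 0, 0, 0, 0, 0, 0], [20, 0, 0, 0, 0, 0, 0], [20, 0, 0, 0, 0, 0, 0], [20, 0, 0, 0, 0, 0, 0]], force=30)

```text
time_s: 3.25
ee_pos: [0.5521, -0.3005, 0.038]
eef_rot: [-3.141, -0.0, 0.43]
force: [-0.9, 2.6, 2.9]
grip_width: 0.0455
grip_force: 30.0
```

>>> servo_tool(plan=[[20, 0, 0, -0.02, 0, 0, 0], [20, 0, 0, -0.035, 0, 0, 0], [20, 0, 0, -0.035, 0, 0, 0], [20, 0.02, -0.03, 0, 0, 0, 0], [20, 0.02, -0.03, 0, 0, 0, 0], [20, 0.02, -0.03, 0, 0, 0, 0], [20, 0.0, 0, 0, 0, 0, 0], [20, 0, 0, 0, 0, 0, 0]])

```text
time_s: 4.25
ee_pos: [0.5691, -0.1943, 0.1286]
eef_rot: [3.141, -0.0, 0.43]
force: [0.2, -0.6, -3.6]
grip_width: 0.0455
grip_force: 30.0
```

```bash
python3 - <<'E'
from h import *
c=cam('wrist'); save(c,'w2.png'); X=cloud(c); o=ctrl.get_obs(); t=o['ee_pos']; print(t,o['eef_rot'],o['grip_width'],o['force'])
R=X.reshape(-1,3); N=R[np.hypot(R[:,0]-t[0],R[:,1]-t[1])<.07]
h=np.histogram(N[:,2],bins=np.arange(0,.25,.005)); print([(round(z,3),n) for n,z in zip(*h) if n>100])
S=R[(np.hypot(R[:,0]-.559,R[:,1]+.0815)<.06)&(abs(R[:,2]-.04)<.004)]
print(len(S),cv2.minEnclosingCircle(S[:,:2].astype(np.float32)))
s=cam('side'); Xs=cloud(s)
m=(np.hypot(Xs[...,0]-t[0],Xs[...,1]-t[1])<.06)&(Xs[...,2]>.07)&(Xs[...,2]<.2)
v,u=np.where(m); print(u.min(),u.max(),v.min(),v.max())
uc,vc=int(u.mean()),int(v.mean()); im=s['pixels'][vc-30:vc+45,uc-50:uc+50,::-1]
im=cv2.resize(im,(800,600),interpolation=cv2.INTER_CUBIC)
w=cv2.resize(c['pixels'][:,:,::-1],(560,420)); cv2.imwrite('pics/s2.png',im); print(uc,vc)
E
```

```text
[ 0.56900696 -0.19463187  0.12839319] [ 3.14110136e+00 -1.38833598e-04  4.29132754e-01] 0.04531488998544076 [ 0.38174022 -0.42764924 -3.50403149]
[(np.float64(0.0), np.int64(5315)), (np.float64(0.005), np.int64(766)), (np.float64(0.035), np.int64(186)), (np.float64(0.04), np.int64(210)), (np.float64(0.115), np.int64(5365)), (np.float64(0.12), np.int64(398)), (np.float64(0.125), np.int64(197)), (np.float64(0.13), np.int64(240)), (np.float64(0.135), np.int64(337)), (np.float64(0.14), np.int64(361)), (np.float64(0.145), np.int64(392)), (np.float64(0.15), np.int64(454)), (np.float64(0.155), np.int64(455)), (np.float64(0.16), np.int64(625)), (np.float64(0.165), np.int64(4735)), (np.float64(0.17), np.int64(2231)), (np.float64(0.175), np.int64(414)), (np.float64(0.18), np.int64(462)), (np.float64(0.185), np.int64(503)), (np.float64(0.19), np.int64(572)), (np.float64(0.195), np.int64(752)), (np.float64(0.2), np.int64(506)), (np.float64(0.205), np.int64(404)), (np.float64(0.21), np.int64(336)), (np.float64(0.215), np.int64(144)), (np.float64(0.22), np.int64(284)), (np.float64(0.225), np.int64(399)), (np.float64(0.23), np.int64(1976)), (np.float64(0.235), np.int64(3645)), (np.float64(0.24), np.int64(13073))]
7588 ((0.560123860836029, -0.08280275762081146), 0.052430447190999985)
314 338 146 176
326 163
```

View pics/w2.png

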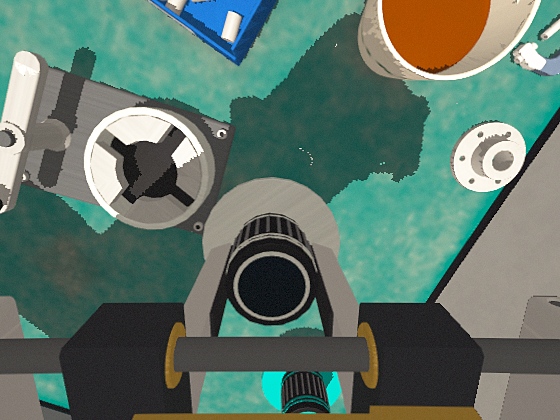

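View pics/s2.png

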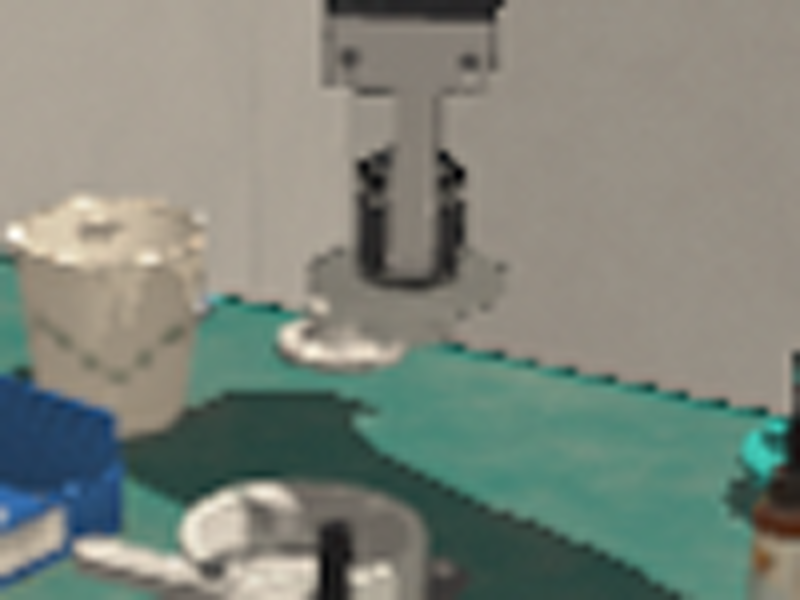

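Wrist view: the cell is held squarely (barrel top at (270,285), flange beneath), with the seat at (150,165). Side view: the cell hangs upright, but the lugs can't be resolved, so I'll find the slots by turning. I still need the cell's offset in the hand and the slot angle.

```bash
python3 - <<'E'
from h import *
from scipy.optimize import least_squares
c=cam('wrist'); X=cloud(c); t=ctrl.get_obs()['ee_pos']; R=X.reshape(-1,3)
def fit(P,r):
    h=P.mean(0); return least_squares(lambda p:np.hypot(*(P-p).T)-r,h,loss='soft_l1',f_scale=.001)
# flange: outer boundary pixels of flange mask
mf=(abs(X[...,2]-.118)<.004)&(np.hypot(X[...,0]-t[0],X[...,1]-t[1])<.06)
F=X[mf][:,:2]; h=cv2.convexHull(F.astype(np.float32))[:,0]; 
f=fit(h.astype(float)[np.hypot(*(h-t[:2]).T)>.036],.044); print('flange',f.x,f.cost)
yaw=.43; d=f.x-t[:2]; print('off tool xy',d@[np.cos(yaw),np.sin(yaw)],d@[np.sin(yaw),-np.cos(yaw)])
s=np.array([.560,-.0825])
S=R[abs(R[:,2]-.04)<.004][:,:2]; S=S[np.hypot(*(S-s).T)<.06]; h=cv2.convexHull(S.astype(np.float32))[:,0].astype(float)
s=fit(h,.052).x; print('seat',s)
m=(R[:,2]<.034); d=R[:,:2]-s; 
# slot: ray-cast pixels to z=.04 plane where below ring top
o=np.array(c['pose'])[:3,3]; k=(o[2]-.04)/(o[2]-R[:,2]); Q=o+(R-o)*k[:,None]; d=Q[:,:2]-s; r=np.hypot(*d.T)
q=m&(r>.031)&(r<.041); e=np.exp(4j*np.arctan2(d[q,1],d[q,0])).mean(); print('slot',q.sum(),np.degrees(np.angle(e))/4,abs(e))
E
```

```text
flange [ 0.57168849 -0.19274342] 1.3257760862708601e-06
off tool xy 0.0033459995342208573 -0.0006487209271755719
seat [ 0.56027887 -0.08242799]
slot 743 -16.66208829319707 0.9084186257241361<stdin>:16: RuntimeWarning: divide by zero encountered in divide
<stdin>:16: RuntimeWarning: invalid value encountered in multiply
```

>>> servo_tool(plan=[[20, 0.0089, -0.02625, 0, 0, 0, 0], [20, 0.0089, -0.02625, 0, 0, 0, 0], [20, 0.0089, -0.02625, 0, 0, 0, 0], [20, 0.0089, -0.02625, 0, 0, 0, 0], [20, 0, 0, 0.02, 0, 0, 0], [20, 0, 0, 0.015, 0, 0, 0], [20, 0.0, 0, 0, 0, 0, 0], [20, 0, 0, 0, 0, 0, 0]])

```text
time_s: 5.4
ee_pos: [0.558, -0.084, 0.0934]
eef_rot: [3.141, -0.0, 0.429]
force: [0.1, -0.5, -4.0]
grip_width: 0.0456
grip_force: 30.0
```

```bash
cat > off.py <<'E'
from h import *
from scipy.optimize import least_squares
def fit(P,r):
    return least_squares(lambda p:np.hypot(*(P-p).T)-r,P.mean(0),loss='soft_l1',f_scale=.001)
def cell(zf):
    c=cam('wrist'); X=cloud(c); ob=ctrl.get_obs(); t=ob['ee_pos']; yaw=ob['eef_rot'][2]
    mf=(abs(X[...,2]-zf)<.004)&(np.hypot(X[...,0]-t[0],X[...,1]-t[1])<.054)
    h=cv2.convexHull(X[mf][:,:2].astype(np.float32))[:,0].astype(float)
    f=fit(h[np.hypot(*(h-t[:2]).T)>.036],.044); ex=np.array([np.cos(yaw),np.sin(yaw)]); ey=np.array([np.sin(yaw),-np.cos(yaw)])
    d=f.x-t[:2]; s=np.array([.5603,-.0824])-f.x
    print('tcp',t.round(4),'yaw',yaw.round(3),'F',ob['force'].round(1),'M',ob['moment'].round(2),'zfl',np.median(X[mf][:,2]).round(4),'cell',f.x.round(4),f.cost,'inhand xy',(d@ex).round(4),(d@ey).round(4),'to seat xy',(s@ex).round(4),(s@ey).round(4))
    return c
E
python3 -c "
from off import *
cell(.083)"
```

```text
tcp [ 0.5581 -0.0839  0.0936] yaw 0.429 F [-0.  0. -4.] M [-0.01 -0.04  0.01] zfl 0.0838 cell [ 0.5607 -0.0822] 9.2261499601306e-07 inhand xy 0.0031 -0.0005 to seat xy -0.0005 0.0
```

>>> servo_tool(plan=[[20, 0, 0, 0.01, 0, 0, 0], [20, 0, 0, 0.008, 0, 0, 0], [20, 0, 0, 0.004, 0, 0, 0], [20, 0, 0, 0.002, 0, 0, 0], [20, 0, 0, 0.002, 0, 0, 0], [20, 0, 0, 0.001, 0, 0, 0], [20, 0.0, 0, 0, 0, 0, 0], [20, 0, 0, 0, 0, 0, 0]])

```text
time_s: 6.45
ee_pos: [0.558, -0.0834, 0.0679]
eef_rot: [3.141, -0.001, 0.43]
force: [-8.9, 2.3, 15.2]
grip_width: 0.0459
grip_force: 30.0
```

>>> servo_tool(plan=[[20, -0.0008, -0.0003, 0, 0, 0, -0.05], [20, 0, 0.00015, 0, 0, 0, -0.05], [20, 0, 0.00015, 0, 0, 0, -0.05], [20, 0, 0.00015, 0, 0, 0, -0.05], [20, 0, 0.00015, 0, 0, 0, -0.05], [20, 0, 0.00015, 0, 0, 0, -0.05], [20, 0, 0.00015, 0, 0, 0, -0.05], [20, 0, 0.00015, 0, 0, 0, -0.05]])

```text
time_s: 7.45
ee_pos: [0.5574, -0.0855, 0.0663]
eef_rot: [3.14, 0.001, 0.83]
force: [-5.0, -9.5, 1.0]
grip_width: 0.0461
grip_force: 30.0
```

>>> servo_tool(plan=[[20, 0, 0, 0.001, 0, 0, 0], [20, 0, 0, 0.001, 0, 0, 0], [20, 0, 0, 0.001, 0, 0, 0], [20, 0, 0, 0, 0, 0, 0], [20, 0, 0, 0, 0, 0, 0], [20, 0, 0, 0, 0, 0, 0], [20, 0, 0, 0, 0, 0, 0], [20, 0, 0, 0, 0, 0, 0]])

```text
time_s: 8.45
ee_pos: [0.5576, -0.0857, 0.0637]
eef_rot: [3.14, 0.001, 0.829]
force: [-3.3, -7.9, 1.8]
grip_width: 0.0455
grip_force: 30.0
```

```bash
python3 -c "
from off import *
save(cell(.056),'w3.png')"
```

```text
tcp [ 0.5576 -0.0856  0.0637] yaw 0.829 F [-3.9 -7.9  1.1] M [-1.84  0.77 -0.56] zfl 0.0537 cell [ 0.5602 -0.0826] 6.560369931734031e-07 inhand xy 0.0041 -0.0001 to seat xy 0.0002 -0.0001
```

View pics/w3.png

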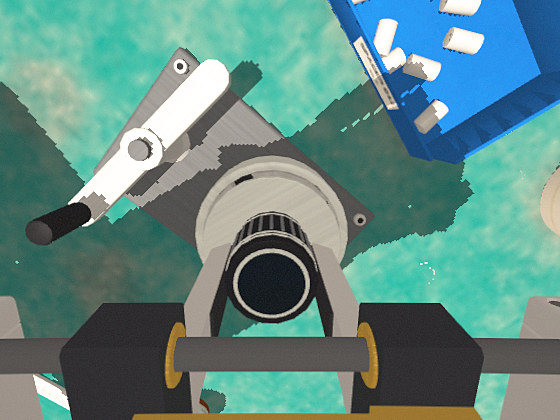

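Wrist view: the flange sits inside the rim at (270,215) and is lower than riding height, with little downward force, so the lugs are entering. I'll relax the side load and twist slightly and lower it home.

>>> servo_tool(plan=[[20, -0.0006, 0.0002, 0, 0, 0, 0.03], [20, 0, 0, 0.0015, 0, 0, 0], [20, 0, 0, 0.0015, 0, 0, 0], [20, 0, 0, 0.0015, 0, 0, 0], [20, 0, 0, 0.0015, 0, 0, 0], [20, 0, 0, 0.0015, 0, 0, 0], [20, 0, 0, 0.001, 0, 0, 0], [20, 0, 0, 0, 0, 0, 0]])

```text
time_s: 9.5
ee_pos: [0.5572, -0.0852, 0.056]
eef_rot: [3.141, 0.0, 0.8]
force: [-13.2, -4.8, 17.5]
grip_width: 0.0457
grip_force: 30.0
```

```bash
python3 -c "
from off import *
cell(.046)"
```

```text
tcp [ 0.5572 -0.0852  0.056 ] yaw 0.8 F [-12.2  -4.6  17.5] M [-0.53  2.   -0.02] zfl 0.0463 cell [ 0.5601 -0.0815] 8.664545203125632e-06 inhand xy 0.0047 -0.0005 to seat xy -0.0005 0.0008
```

Home: the flange reads 46 mm and contact is firm. I'll release and lift.

>>> servo_tool(plan=[[80, 0, 0, -0.001, 0, 0, 0], [80, 0, 0, 0, 0, 0, 0], [80, 0, 0, 0, 0, 0, 0], [80, 0, 0, 0, 0, 0, 0], [80, 0, 0, 0, 0, 0, 0], [80, 0, 0, -0.01, 0, 0, 0], [80, 0, 0, -0.03, 0, 0, 0], [80, 0, 0, -0.04, 0, 0, 0]])

```text
time_s: 10.55
ee_pos: [0.5569, -0.0849, 0.1365]
eef_rot: [-3.141, 0.001, 0.8]
force: [-0.4, 0.3, 0.8]
grip_width: 0.0748
grip_force: 0.0
```

>>> servo_tool(plan=[[60, 0, 0, -0.03, 0, 0, 0], [60, -0.02, -0.03, 0, 0, 0, 0], [60, -0.02, -0.03, 0, 0, 0, 0], [60, -0.02, -0.03, 0, 0, 0, 0], [60, 0, 0, 0, 0, 0, 0], [60, 0, 0, 0, 0, 0, 0], [60, 0, 0, 0, 0, 0, 0], [60, 0, 0, 0, 0, 0, 0]])

```text
time_s: 11.55
ee_pos: [0.4512, -0.0654, 0.1653]
eef_rot: [-3.141, 0.0, 0.8]
force: [0.6, -0.7, 0.4]
grip_width: 0.0564
grip_force: 0.0
```

```bash
python3 - <<'E'
from off import *
c=cam('wrist'); save(c,'w4.png'); X=cloud(c).reshape(-1,3); ob=ctrl.get_obs(); print(ob['ee_pos'],ob['eef_rot'],ob['grip_width'])
s=np.array([.5603,-.0824])
def band(n,z0,z1,ctr,r):
    P=X[(X[:,2]>z0)&(X[:,2]<z1)&(np.hypot(*(X[:,:2]-ctr).T)<r)]
    if len(P)>5: print(n,len(P),P.mean(0).round(4),[np.round(q,4) for q in cv2.minEnclosingCircle(P[:,:2].astype(np.float32))])
    return P
band('flange',.043,.049,s,.05); band('barrel top',.090,.102,s,.04); band('rim',.037,.042,s,.06)
band('knob',.090,.098,np.array([.491,.013]),.03)
K=band('arm',.055,.062,np.array([.544,.012]),.08); print(cv2.minAreaRect((K[:,:2]*1000).astype(np.float32)))
band('post',.0625,.085,np.array([.544,.012]),.025)
E
```

```text
[ 0.45111546 -0.06534408  0.16526333] [-3.14120554e+00  1.89468323e-04  7.99773741e-01] 0.056037904656039854
flange 3959 [ 0.556  -0.071   0.0462] [array([ 0.5602, -0.0818]), np.float64(0.0441)]
barrel top 2961 [ 0.5596 -0.0804  0.0967] [array([ 0.5599, -0.082 ]), np.float64(0.0236)]
rim 2357 [ 0.5591 -0.0774  0.0399] [array([ 0.5601, -0.0825]), np.float64(0.0521)]
knob 292 [0.4927 0.0113 0.0952] [array([0.4927, 0.0112]), np.float64(0.0072)]
arm 3263 [0.5558 0.01   0.0595] [array([ 0.549 , -0.0035]), np.float64(0.0648)]
((550.2506103515625, -22.101009368896484), (126.85836791992188, 90.81794738769531), 2.9415836334228516)
post 220 [0.5476 0.0112 0.0657] [array([0.5474, 0.0114]), np.float64(0.0111)]
```

View pics/w4.png

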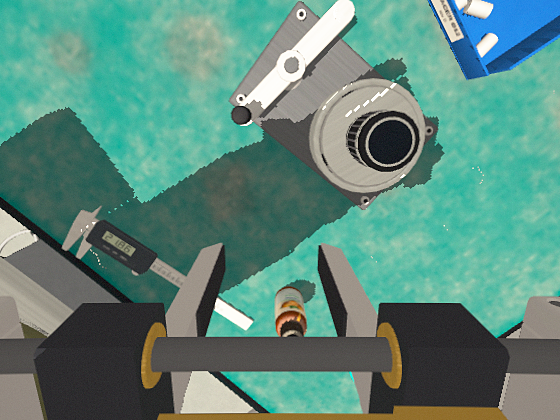

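Wrist view: the cell sits home in the seat at (375,140), the keeper pivot is at (292,67) and the knob at (241,115). The measurements check: flange 46.2 mm, barrel upright, knob 54.8 mm from the pivot, pivot 94.7 mm from the seat. Next I'll grip the knob.

>>> servo_tool(plan=[[60, 0.042, -0.01175, 0, 0, 0, 0], [60, 0.042, -0.01175, 0, 0, 0, 0], [60, 0, 0, 0.035, 0, 0, 0], [60, 0, 0, 0.035, 0, 0, 0], [60, 0, 0, 0.025, 0, 0, 0], [60, 0, 0, 0.006, 0, 0, 0], [60, 0, 0, 0, 0, 0, 0], [0, 0, 0, 0, 0, 0, 0]], force=30)

```text
time_s: 12.6
ee_pos: [0.4931, 0.0113, 0.0655]
eef_rot: [3.14, -0.001, 0.8]
force: [0.0, 0.2, 0.4]
grip_width: 0.0495
grip_force: 0.0
```

>>> servo_tool(plan=[[0, 0, 0, 0, 0, 0, 0], [0, 0, 0, 0, 0, 0, 0], [0, 0, 0, 0, 0, 0, 0], [0, 0, 0, 0, 0, 0, 0], [0, 0, 0, 0, 0, 0, 0], [0, 0, 0, 0, 0, 0, 0], [0, 0, 0, 0, 0, 0, 0], [0, 0, 0, 0, 0, 0, 0]])

```text
time_s: 13.6
ee_pos: [0.4927, 0.0113, 0.0645]
eef_rot: [3.141, -0.0, 0.8]
force: [0.6, 0.2, 0.5]
grip_width: 0.0134
grip_force: 30.0
```

```bash
python3 - <<'E'
from off import *
ob=ctrl.get_obs(); print(ob['ee_pos'],ob['eef_rot'],ob['grip_width'],ob['force'],ob['time_s'])
yaw=ob['eef_rot'][2]; ex=np.array([np.cos(yaw),np.sin(yaw)]); ey=np.array([np.sin(yaw),-np.cos(yaw)])
p=np.array([.5475,.0114]); a0,a1=np.radians([180.2,97.8])
A=np.linspace(a0,a1,13); K=p+.055*np.c_[np.cos(A),np.sin(A)]; D=np.diff(K,axis=0)
print(np.c_[D@ex,D@ey].round(4), K[0],K[-1])
E
```

```text
[0.49267107 0.01132957 0.06452695] [ 3.14133824e+00 -2.20473064e-04  7.99813649e-01] 0.013352183064816704 [0.59430782 0.19957092 0.47540825] 13.6
[[ 0.005  -0.0043]
 [ 0.0055 -0.0037]
 [ 0.0059 -0.003 ]
 [ 0.0062 -0.0023]
 [ 0.0064 -0.0015]
 [ 0.0065 -0.0008]
 [ 0.0066  0.    ]
 [ 0.0065  0.0008]
 [ 0.0064  0.0016]
 [ 0.0062  0.0023]
 [ 0.0058  0.0031]
 [ 0.0054  0.0037]] [0.49250034 0.01120801] [0.54003564 0.06589113]
```

>>> servo_tool(plan=[[0, 0.005, -0.0043, 0, 0, 0, 0], [0, 0.0055, -0.0037, 0, 0, 0, 0], [0, 0.0059, -0.003, 0, 0, 0, 0], [0, 0.0062, -0.0023, 0, 0, 0, 0], [0, 0.0064, -0.0015, 0, 0, 0, 0], [0, 0.0065, -0.0008, 0, 0, 0, 0], [0, 0.0066, 0, 0, 0, 0, 0], [0, 0, 0, 0, 0, 0, 0]])

```text
time_s: 14.6
ee_pos: [0.5108, 0.0522, 0.0644]
eef_rot: [3.141, 0.001, 0.8]
force: [1.2, -5.3, 0.3]
grip_width: 0.0136
grip_force: 30.0
```

>>> servo_tool(plan=[[0, 0.0065, 0.0008, 0, 0, 0, 0], [0, 0.0064, 0.0016, 0, 0, 0, 0], [0, 0.0062, 0.0023, 0, 0, 0, 0], [0, 0.0058, 0.0031, 0, 0, 0, 0], [0, 0.0054, 0.0037, 0, 0, 0, 0], [0, 0, 0, 0, 0, 0, 0], [0, 0, 0, 0, 0, 0, 0], [0, 0, 0, 0, 0, 0, 0]])

```text
time_s: 15.6
ee_pos: [0.5391, 0.0687, 0.0644]
eef_rot: [-3.138, -0.001, 0.8]
force: [-5.7, 18.2, 4.9]
grip_width: 0.0136
grip_force: 30.0
```

>>> servo_tool(plan=[[0, 0.0012, 0.0002, 0, 0, 0, 0], [0, 0.0012, 0.0002, 0, 0, 0, 0], [0, 0, 0, 0, 0, 0, 0], [0, 0, 0, 0, 0, 0, 0], [0, 0, 0, 0, 0, 0, 0], [0, 0, 0, 0, 0, 0, 0], [0, 0, 0, 0, 0, 0, 0], [0, 0, 0, 0, 0, 0, 0]])

```text
time_s: 16.6
ee_pos: [0.5409, 0.0692, 0.0643]
eef_rot: [-3.138, 0.0, 0.8]
force: [-6.6, 11.1, 5.6]
grip_width: 0.0134
grip_force: 30.0
```

```bash
python3 - <<'E'
from off import *
ob=ctrl.get_obs(); print(ob['ee_pos'],ob['force'],ob['moment'],ob['grip_width'])
c=cam('wrist'); save(c,'w5.png'); X=cloud(c); R=X.reshape(-1,3)
# arm top points, front part only (toward seat from pivot)
p=np.array([.5475,.0114]); 
K=R[(abs(R[:,2]-.0592)<.0025)&(np.hypot(*(R[:,:2]-p).T)<.08)&(np.hypot(*(R[:,:2]-p).T)>.015)&(R[:,1]<.03)]
vx,vy,x,y=cv2.fitLine(K[:,:2].astype(np.float32),cv2.DIST_HUBER,0,.001,.001).ravel()
print(len(K),'arm dir deg',np.degrees(np.arctan2(vy,vx)),'through',x,y,'seat axis deg',np.degrees(np.arctan2(.0938,-.0128)), K[:,1].min())
E
```

```text
[0.54086904 0.06923214 0.06428445] [-6.63889253 11.08567704  5.55304356] [ 1.9787391   1.29395317 -0.30607626] 0.013424115612501713
279 arm dir deg -75.575005 through 0.5602498 -0.014421336 seat axis deg 97.77061756736352 -0.06818173560952193
```

View pics/w5.png

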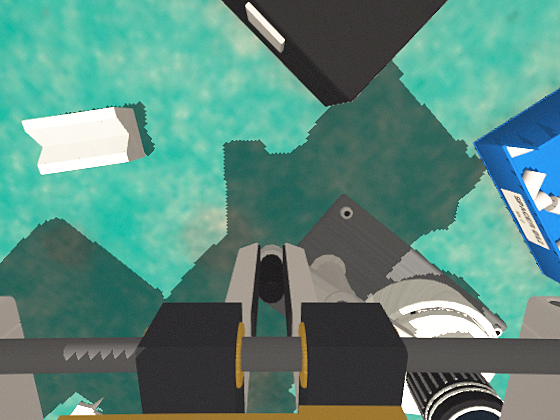

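Wrist view: the knob is between the pads at (272,275), and the keeper arm is hidden by the gripper. The knob still moves, so I'll push on along the tangent until the force rises at the stop.

>>> servo_tool(plan=[[0, 0.0008, 0.0006, 0, 0, 0, 0], [0, 0.0008, 0.0006, 0, 0, 0, 0], [0, 0.0008, 0.0006, 0, 0, 0, 0], [0, 0.0008, 0.0006, 0, 0, 0, 0], [0, 0, 0, 0, 0, 0, 0], [0, 0, 0, 0, 0, 0, 0], [0, 0, 0, 0, 0, 0, 0], [0, 0, 0, 0, 0, 0, 0]])

```text
time_s: 17.65
ee_pos: [0.5449, 0.0702, 0.0643]
eef_rot: [-3.138, -0.0, 0.8]
force: [-5.0, 12.9, 4.5]
grip_width: 0.0132
grip_force: 30.0
```

The force didn't rise, so the pads may be slipping along the knob. I'll release, lift and look.

>>> servo_tool(plan=[[50, 0, 0, 0, 0, 0, 0], [50, 0, 0, 0, 0, 0, 0], [50, 0, 0, 0, 0, 0, 0], [50, 0, 0, -0.03, 0, 0, 0], [50, 0, 0, -0.04, 0, 0, 0], [50, -0.045, 0, -0.01, 0, 0, 0], [50, -0.045, 0, 0, 0, 0, 0], [50, 0, 0, 0, 0, 0, 0]])

```text
time_s: 18.65
ee_pos: [0.4821, 0.0022, 0.1448]
eef_rot: [3.141, 0.0, 0.798]
force: [0.2, 0.0, -0.6]
grip_width: 0.0471
grip_force: 0.0
```

```bash
cat > kp.py <<'E'
from off import *
def kp(name):
    c=cam('wrist'); save(c,name); R=cloud(c).reshape(-1,3); ob=ctrl.get_obs(); print(ob['ee_pos'],ob['eef_rot'],ob['time_s'])
    p=np.array([.5475,.0114]); r=np.hypot(*(R[:,:2]-p).T)
    P=R[(R[:,2]>.0625)&(R[:,2]<.08)&(r<.02)]; print('post',len(P),[np.round(q,4) for q in cv2.minEnclosingCircle(P[:,:2].astype(np.float32))])
    k=R[(R[:,2]>.0925)&(R[:,2]<.098)&(r<.075)&(R[:,1]>0)]
    k,_=cv2.minEnclosingCircle(k[:,:2].astype(np.float32)); k=np.array(k); print('knob',k.round(4),'r',np.hypot(*(k-p)).round(4),'ang',np.degrees(np.arctan2(*(k-p)[::-1])))
    A=R[(abs(R[:,2]-.0592)<.0025)&(r<.08)&(r>.014)&(R[:,1]<.02)]
    vx,vy,x,y=cv2.fitLine(A[:,:2].astype(np.float32),cv2.DIST_HUBER,0,.001,.001).ravel(); print('arm',len(A),np.degrees(np.arctan2(vy,vx)),x,y)
    s=np.array([.5603,-.0824]); F=R[(abs(R[:,2]-.046)<.003)&(np.hypot(*(R[:,:2]-s).T)<.05)]; print('flange z',len(F),np.median(F[:,2]),cv2.minEnclosingCircle(F[:,:2].astype(np.float32)),'front dist',np.hypot(*(A[:,:2]-s).T).min())
E
python3 -c "
from kp import *
kp('w6.png')"
```

```text
[0.48307707 0.0029836  0.14484973] [ 3.14102151e+00 -4.77894524e-04  7.98109865e-01] 18.7
post 196 [array([0.5485, 0.0123]), np.float64(0.0111)]
knob [0.5402 0.0657] r 0.0548 ang 97.67358083224144
arm 1315 -82.14499 0.55315655 -0.028076105
flange z 3291 0.046205443249136335 ((0.5602917671203613, -0.08165963739156723), 0.044003382325172424) front dist 0.02276804840042662
```

View pics/w6.png

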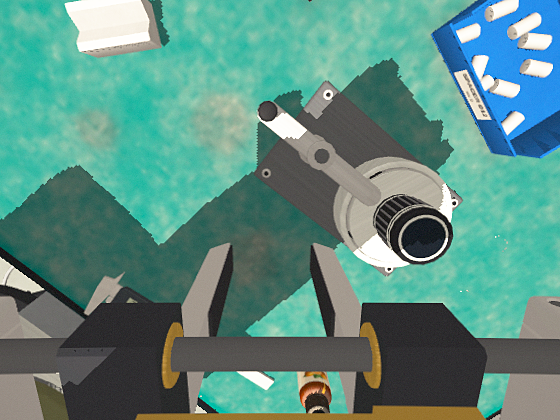

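The view shows the keeper lying over the flange, pivot at (322,155), front end at the barrel's edge near (375,190), knob at (268,110). The knob is at 97.7° against the seat axis at 97.8°, and 149.5 mm from the seat centre. The pads slid 5 mm past the halted knob under a 6 N push, so it is at its stop. The flange still reads 46.2 mm and the gripper is clear.

```bash
python3 -c "
from station import ctrl
print(ctrl.hand_in())"
```

```text
the job is handed in; nothing more can be done
None
```

The lens cell is fully home in the seat (flange measured at 46.2 mm, barrel upright), the keeper arm is swung over the flange to its stop, and I handed the job in at about 19 s with the gripper clear; the hand-in gave no verdict.

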